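Cock the photometer shutter and hold the filter lever at the third click

ROBOT

A 6-joint arm with a two-finger parallel gripper is mounted at the origin on a cart in front of the work surface, level with it; the furniture and walls round the work are solid. World frame = base frame: x ahead of the robot, y to its left, z up, the work surface at z = 0. Lengths are in m, angles in rad, forces in N, time in s.
With the tool pointing down it reaches from about 0.3 to 0.875 m from the base axis. Payload 6.4 kg.
Tool frame: the origin (TCP) lies midway between the tips of the shut fingers; the grasp point (between the pads) lies 19 mm behind it; z points along the fingers, y is the direction in which the jaws open and shut (so a half turn about z gives the same grasp; the last joint's range is limited). The gripper opens to 85 mm and grips with 20 to 120 N. Pads are 22 mm wide; open, the fingers measure 114 mm over their backs; the gripper's body (76 mm by 85 mm) begins 54 mm behind the grasp point. The pads swing forward as they close: fully open they stand 13 mm farther back than shut.
Start: joints at [-0.206, 0.181, 1.607, -0, 1.354, -0.206], TCP at [0.575, 0, 0.231] pointing down, gripper open.
Joint ranges: [-2.99, 2.99], [-0.89, 2.07], [0.3, 2.58], [-1.14, 4.28], [0, 2.63], [-3.12, 3.12]. Speed limits (rad/s): [2.57, 2.57, 3.01, 3.14, 3.14, 3.14].

INTERFACE

Orientations are given as a unit quaternion [w, x, y, z].
In Python, from bench import ctrl, optics, ticket gives the robot as it stands. The module is installed in compiled form; this text tells all that it offers.
- The arm moves only by the tool step_arm, never from a script. Its argument "targets" is text: rows parted by semicolons, each of 6 numbers parted by spaces: the shift along the tool's x, y, z in mm, then the turn, a rotation vector about the tool's x, y, z in rad. In form: dx dy dz rx ry rz; .... A call has 1 to 8 rows; each row is the pose to reach, as a shift and turn from the pose commanded when the call began, along the tool's axes at that moment; what a row does not reach only later rows make up. A row lasts 1/8 s, in which the tool goes at most 62.5 mm and 10.7 degrees, less where a joint would pass 70% of its speed; a pose out of reach is approached as far as the arm can. A call with a gripper value outside its range is refused whole. "grip" is the opening in per cent of the stroke, from 0 (shut) to 100 (fully open), set as the call begins (left out, the last holds). The fingers move at their own pace and stop on an object; the grip force is fixed at half the most. Time passes only in rows, so rows that repeat a pose let the fingers close. It gives the time, the measured TCP pose, the force and the opening at its end, in the units of the state.
- ctrl.get_obs(): the state, without advancing time (a new reading comes with each control period).
- optics.camera(name): name is "scene" or "side" or "wrist"; returns a dict with "image" (384x512x3 uint8, red, green, blue), "mtx" (3x3 intrinsics, pixels), "xyz" and "orientation" of the camera in the world. Camera axes: x right, y up, looking along -z (the intrinsics and any distortion apply to the point x, -y, -z); pixel columns grow to the right and rows downward; lengths in m; the calibration is good to about 2 mm. A picture is of the moment at which its call begins. There is no depth.
- ticket.hand_in(): hands the job in, once; it reports no verdict.
The state is a dict: "time_s": time; "q": joint angles; "dq": joint speeds; "joint_efforts": joint torques, N m; "eef_pos": TCP position; "eef_rot": TCP orientation; "wrist_force": force on the tool from outside, world axes, zero at the start; "torque": the same for the moment, N m; "opening": opening from 0.0 (shut) to 1.0 (fully open).
Only numpy, scipy, OpenCV 4.12 (cv2) and the standard library are available. Lean on these libraries where they do the work, as an engineer would, in place of code of your own. Each camera call takes 0.05 s, during which the arm holds its last target.

TASK

Take a reading on the bench photometer: twist the black bar knob on its top clockwise to its stop and release it so that it springs back to rest, then swing the ratchet lever by its upright handle counter-clockwise (seen from above) exactly three clicks from rest, never going on to the fourth. The lever springs back when let go, so the program finishes while the fingers are still holding it steady at the third click; leave the beaker, jar and watch glass beside the photometer where they stand.

Things in the scene. Friction and masses are not known exactly. Their poses are not given: they have to be found in the camera images.
- photometer: Grey instrument fixed to the bench, 104 (its x) x 224 (its y) x 62 mm high, aluminium deck on top; origin at the centre of its underside. Its slotted -x side is the front, roughly facing the robot. The knob is on the left (+y) half of the deck, the lever on the right. It turns only about the vertical. Behind it a tall shelf column stands at x 0.63, y -0.12 to -0.20 m: come in from the front.
- knob_grip (a point): Middle of the black shutter knob's grip bar, on the knob's vertical axis, 88 mm above the bench, at x -22, y 62 mm of the photometer. The bar is 44 mm long (along the photometer's x at rest), 14 mm wide, and its sides run from 73 to 102 mm above the bench, above a round skirt of 40 mm diameter.
- knob (a joint): Angle of the shutter knob in rad: 0 at rest, grows clockwise seen from above to the hard stop at 0.9. A spring turns it back to 0 as soon as it is let go; turning takes 0.08 N m at the start and 0.21 N m at the stop.
- lever_handle (a point): Centre of the upright round black handle at the end of the ratchet lever: 16 mm in diameter, from 73 to 119 mm above the bench (this point at 97 mm), 80 mm from the lever's pivot axis. The flat lever bar (14 mm wide, top at 75 mm above the bench) runs beneath it to the pivot. At rest the lever points from the pivot to the photometer's front right: 0.436 rad from its -x toward its -y.
- lever_pivot (a point): Point on the vertical pivot axis of the lever, at the height of the handle's centre; fixed at x 12, y -35 mm of the photometer.
- lever (a joint): Ratchet lever angle, rad: 0 at rest, grows counter-clockwise from above (handle moves to the photometer's right, then back), hard stop 1.40. A spring pawl clicks over a tooth every 0.28 (22 mm at the handle): seats at 0.28, 0.56, 0.84 (third), 1.12, 1.40, crests half-way between. A return spring pulls it to 0 with 4 to 6 N at the handle; each tooth adds about 3 N, then as much less past its crest.
- beaker: Bystander: small clear beaker, 61 mm wide, 68 mm high, about 16 cm to the left of the photometer's centre; origin at the centre of its underside.
- jar: Bystander: clear jar with a black screw lid, 55 mm wide, 82 mm high, about 21 cm to the right of the photometer's centre; origin at the centre of its underside.
- watch_glass: Bystander: shallow clear watch glass, 71 mm wide, 13 mm high, lying on the bench to the left of the beaker; origin at the centre of its underside.

How it is judged:
By the outcome, as a careful person would: the job done as asked, in the order asked, and still so for the second after the job is handed in, while the arm keeps its last pose, push and grip.
It also fails if it takes over 48 s, if anything falls off the work surface, if the arm or the gripper's body presses on something with over 40 N, if the wrist force passes 120 N, or if a joint passes its speed limit or range.

## Working session

There is one attempt and no reset: what is moved stays moved. The work goes in short steps, Python scripts to look and compute and a tool call to move; the robot and the scene stay as the last step left them, time stands still between calls to the robot, and variables do not carry over. Pictures are saved under pics/ and viewed, and the job is handed in when it is done.

Besides the shell and the picture viewer there is one more tool, called after "Call:" as a command line: name --argument value ..., lists and objects as JSON in quotes. step_arm: Moves the arm, as the interface text tells. Its arguments: {"type":"object","properties":{"targets":{"type":"string"},"grip":{"type":"number"}},"required":["targets"]}

```bash
mkdir -p pics; cat > h.py <<'E'
import numpy as np, cv2
from bench import ctrl, optics, ticket
from scipy.spatial.transform import Rotation as R
def snap(n,f):
    c=optics.camera(n); cv2.imwrite('pics/'+f,cv2.cvtColor(c['image'],cv2.COLOR_RGB2BGR)); np.save('pics/'+f+'.npy',{k:c[k] for k in c},allow_pickle=True); return c
def load(f): return np.load('pics/'+f+'.npy',allow_pickle=True).item()
def rot(o): o=np.array(o,float); return R.from_quat(o[[1,2,3,0]]).as_matrix() if o.size==4 else o
def proj(c,P):
    P=np.atleast_2d(P); p=(P-np.array(c['xyz']))@rot(c['orientation']); p=p*[1,-1,-1]
    u=p@np.array(c['mtx']).T; return u[:,:2]/u[:,2:]
def ray(c,uv,z):
    d=np.linalg.inv(c['mtx'])@np.array([uv[0],uv[1],1.]); d=rot(c['orientation'])@(d*[1,-1,-1]); o=np.array(c['xyz']); return o+d*(z-o[2])/d[2]
E
python3 - <<'E'
from h import *
print(ctrl.get_obs())
for n in ['scene','side','wrist']:
    c=snap(n,n+'0.png'); print({k:v for k,v in c.items() if k!='image'})
E
```

```text
{'time_s': 0.0, 'q': array([-2.06268167e-01,  1.81558580e-01,  1.60802348e+00, -2.98613303e-05,
        1.35378955e+00, -2.06304596e-01]), 'dq': array([-0.0005582 ,  0.00020874, -0.00097484,  0.00035128,  0.00235606,
        0.0001603 ]), 'joint_efforts': array([ 3.41415571e-04, -4.44869328e+01, -3.51340663e+01, -2.51131587e-04,
        9.11703974e-03,  3.43231875e-05]), 'eef_pos': array([5.74439545e-01, 1.43579807e-04, 2.30366812e-01]), 'eef_rot': array([-7.36469959e-04,  7.07091339e-01,  7.07121663e-01, -4.98995060e-04]), 'wrist_force': array([0.3010673 , 0.70254491, 0.15564639]), 'torque': array([ 0.05466364, -0.0570032 , -0.04370519]), 'opening': 1.001280896931947}
{'mtx': array([[476.03414328,   0.        , 250.77103564],
       [  0.        , 476.03414328, 193.19682838],
       [  0.        ,   0.        ,   1.        ]]), 'xyz': array([-0.11168429, -1.04850957,  0.80813341]), 'orientation': array([ 0.84004936,  0.45844125, -0.14661527, -0.25030511])}
{'mtx': array([[376.02923118,   0.        , 259.48328523],
       [  0.        , 376.02923118, 190.77189479],
       [  0.        ,   0.        ,   1.        ]]), 'xyz': array([0.28455569, 0.72251092, 0.51936526]), 'orientation': array([-0.1029051 , -0.06526285,  0.52572307,  0.84188274])}
{'mtx': array([[274.03542201,   0.        , 256.76110963],
       [  0.        , 274.03542201, 190.73785545],
       [  0.        ,   0.        ,   1.        ]]), 'xyz': array([0.57550551, 0.07475622, 0.37346308]), 'orientation': array([ 9.88821130e-01, -1.49105394e-01,  9.63741209e-05, -5.87205564e-04])}
```

View pics/scene0.png

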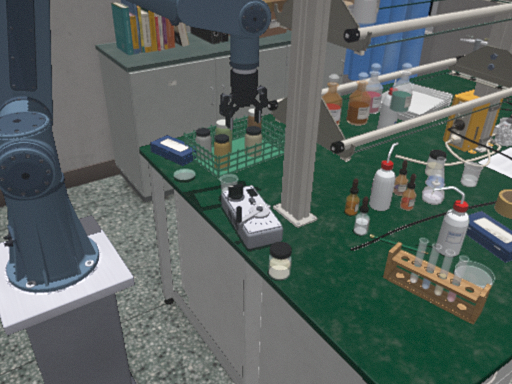

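View pics/side0.png

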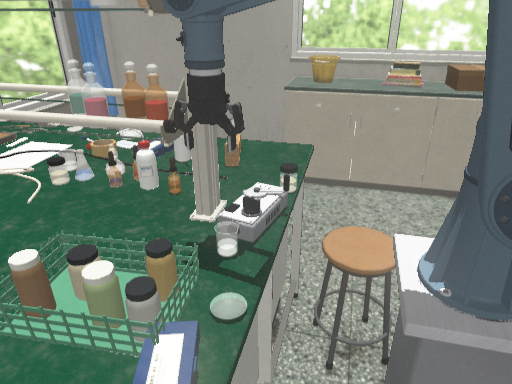

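View pics/wrist0.png

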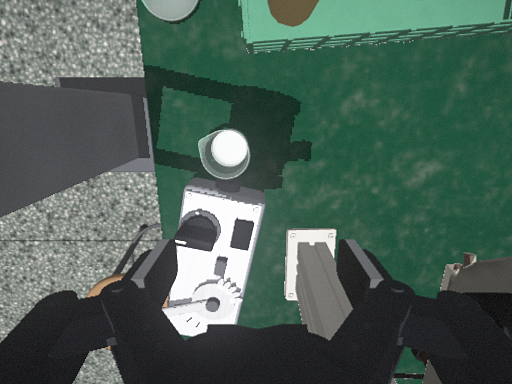

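The pictures show the photometer left of the shelf column: at about (250,213) in scene, (255,208) in side and (215,260) in wrist. I'll enlarge these areas.

```bash
python3 - <<'E'
from h import *
for f,(x0,y0,w,h) in {'scene0':(200,165,110,90),'side0':(205,160,110,90),'wrist0':(130,160,160,180)}.items():
    im=cv2.imread(f'pics/{f}.png')[y0:y0+h,x0:x0+w]; s=min(800//w,600//h)
    im=cv2.resize(im,None,fx=s,fy=s,interpolation=cv2.INTER_CUBIC)
    for i in range(0,w,10): cv2.putText(im,str(x0+i),(i*s,10),0,.35,(0,0,255)); cv2.line(im,(i*s,12),(i*s,20),(0,0,255))
    for i in range(0,h,10): cv2.putText(im,str(y0+i),(0,i*s+4),0,.35,(0,0,255)); cv2.line(im,(25,i*s),(33,i*s),(0,0,255))
    cv2.imwrite(f'pics/{f}z.png',im)
E
```

```text
(no output)
```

View pics/scene0z.png

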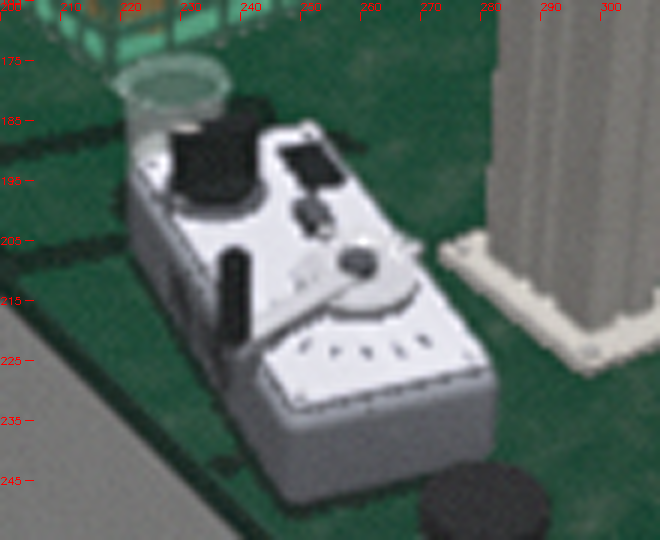

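View pics/side0z.png

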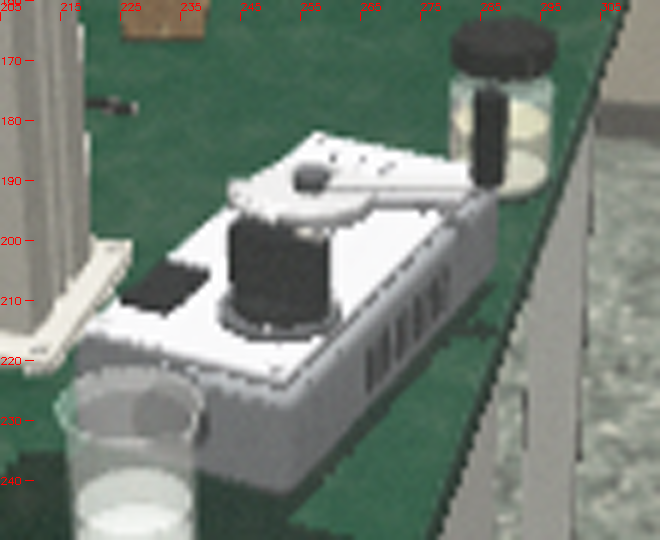

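View pics/wrist0z.png

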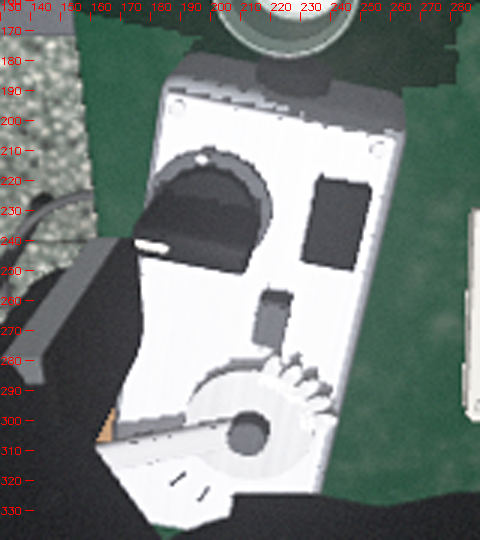

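```bash
cat > fit.py <<'E'
from h import *
from scipy.optimize import least_squares
S,D,W=[load(f+'0.png') for f in('scene','side','wrist')]
a=np.pi+.436; hx,hy=12+80*np.cos(a),-35-0+80*np.sin(a)
obs=[(S,(-52,-112,62),250,233.3),(S,(52,-112,62),282.5,226.7),(S,(52,112,62),252,185.3),(S,(-52,112,62),222.5,192.5),(S,(-52,-112,0),249.2,249.2),(S,None,240,206.7),
(D,(-52,112,0),253.3,242),(D,(-52,112,62),252.5,225),(D,(52,112,62),218.3,215.8),(D,(52,-112,62),258,182),(D,None,286.7,175),
(W,(12,-35,80),212.7,304.3),(W,(52,112,62),265,203),(W,(-52,112,62),185,191.7),(W,(-22,62,68),199,230)]
def wp(p,P):
    c,s=np.cos(p[2]),np.sin(p[2]); P=np.array(P)/1000.
    return np.array([p[0]+c*P[0]-s*P[1],p[1]+s*P[0]+c*P[1],P[2]])
def f(p): return np.concatenate([proj(c,wp(p,P if P else (hx,hy,119)))[0]-[u,v] for c,P,u,v in obs])
for loss in ('linear','soft_l1'):
    r=least_squares(f,[.47,-.14,0],loss=loss)
    print(r.x); print(r.fun.reshape(-1,2).round(1).tolist())
p=r.x
print('handle',wp(p,(hx,hy,97)),'knob',wp(p,(-22,62,88)),'pivot',wp(p,(12,-35,97)))
E
python3 fit.py
```

```text
[ 0.51313938 -0.1370365  -0.21075681]
[[-1.5, -0.3], [2.6, -2.0], [1.5, -1.9], [-1.7, -2.8], [-1.0, 2.4], [-0.3, -0.2], [-0.2, 2.4], [0.4, -2.5], [-2.9, -2.7], [-2.1, -2.5], [-0.5, -1.4], [-0.6, 3.4], [1.7, 1.2], [-3.9, -4.7], [-0.1, 1.7]]
[ 0.51323905 -0.13616004 -0.20460402]
[[-1.3, -0.5], [2.6, -2.3], [1.1, -2.0], [-2.0, -2.8], [-0.9, 2.3], [-0.3, -0.3], [-0.0, 2.6], [0.6, -2.3], [-2.9, -2.5], [-2.5, -2.4], [-0.7, -1.3], [-0.4, 2.8], [1.3, 0.2], [-4.5, -5.3], [-0.4, 1.1]]
handle [ 0.44000969 -0.19121507  0.097     ] knob [ 0.50429506 -0.07098332  0.088     ] pivot [ 0.51787746 -0.17286815  0.097     ]
```

Call:
step_arm --targets "-71 -70 0 0 0 -1.367; -71 -70 0 0 0 -1.367; -71 -70 0 0 0 -1.367; -71 -70 0 0 0 -1.367; -71 -70 0 0 0 -1.367; -71 -70 0 0 0 -1.367; -71 -70 0 0 0 -1.367; -71 -70 0 0 0 -1.367" --grip 60

```text
time_s: 1.15
eef_pos: [0.5048, -0.0709, 0.231]
eef_rot: [-0.0, 0.1, 0.995, 0.0]
wrist_force: [-0.1, -0.5, 1.1]
opening: 0.599
```

```bash
cat > zoom.py <<'E'
from h import *
import sys
f,x0,y0,w,h=sys.argv[1],*map(int,sys.argv[2:6])
im=cv2.imread(f'pics/{f}.png')[y0:y0+h,x0:x0+w]; s=min(800//w,600//h)
im=cv2.resize(im,None,fx=s,fy=s,interpolation=cv2.INTER_CUBIC)
for i in range(0,w,10): cv2.putText(im,str(x0+i),(i*s,10),0,.35,(0,0,255)); cv2.line(im,(i*s,12),(i*s,20),(0,0,255))
for i in range(0,h,10): cv2.putText(im,str(y0+i),(0,i*s+4),0,.35,(0,0,255)); cv2.line(im,(25,i*s),(33,i*s),(0,0,255))
cv2.imwrite(f'pics/{f}z.png',im)
E
python3 - <<'E'
from h import *
o=ctrl.get_obs(); print(o['eef_pos'],o['q'],o['dq'].round(3)); print(rot(o['eef_rot']).round(3))
c=snap('wrist','w1.png'); snap('scene','s1.png'); snap('side','d1.png'); print(c['xyz'])
E
python3 zoom.py s1 190 150 130 100
```

```text
[ 0.50475665 -0.07090294  0.23097022] [-3.72753087e-01  3.43774546e-02  1.76834718e+00 -3.61281600e-05
  1.33954937e+00 -1.74320998e+00] [ 0.001 -0.001 -0.001  0.001 -0.002 -0.459]
[[-0.98   0.199 -0.001]
 [ 0.199  0.98   0.   ]
 [ 0.001  0.    -1.   ]]
[ 0.43191759 -0.05651445  0.37399581]
```

View pics/w1.png

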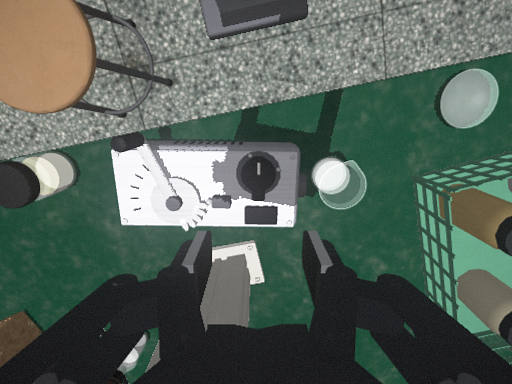

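View pics/d1.png

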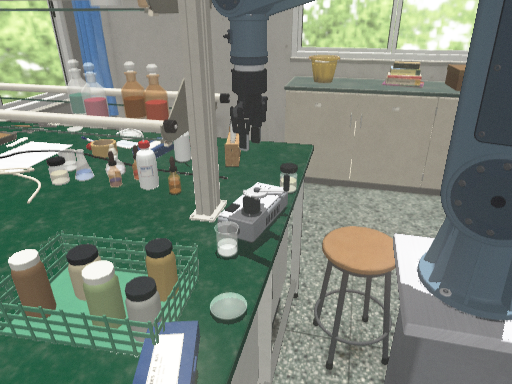

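The wrist view now shows the whole photometer, spanning (112-300, 138-227), with the fingers straddling its axis.

```bash
python3 zoom.py w1 105 120 200 115
```

```text
(no output)
```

View pics/w1z.png

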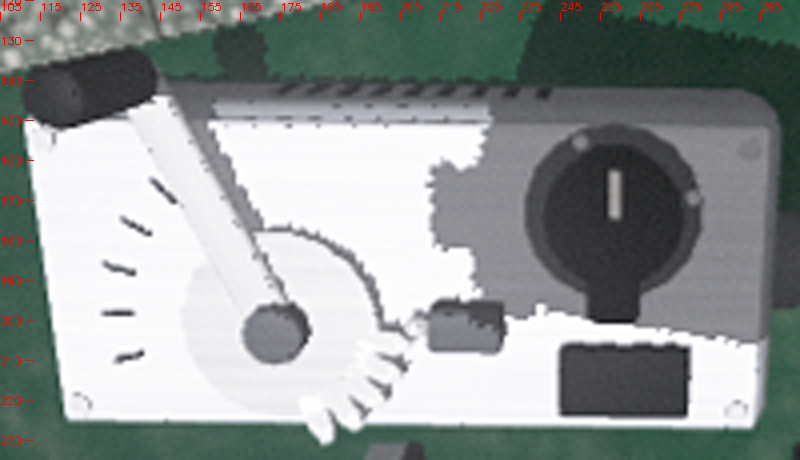

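```bash
cat > fit2.py <<'E'
from h import *
from scipy.optimize import least_squares
from fit import wp
W=load('w1.png'); W0=load('wrist0.png'); S=load('scene0.png'); D=load('side0.png')
a=np.pi+.436; H=(12+80*np.cos(a),-35+80*np.sin(a),119)
def f(q):
    p=q[:3]; k=q[3:5]
    o=[(W,(-k[0],k[1],62),298.75,151.25),(W,(k[0],k[1],62),293.75,227),(W,(-k[0],-k[1],62),111.25,150),(W,(k[0],-k[1],62),122,224.5),
     (W,(12,-35,80),174,203.25),(W,(-22,62,70),258.25,172.5),(W,H,120,143.75),
     (S,H,240,206.7),(D,H,286.7,175),(W0,(12,-35,80),212.7,304.3),(S,(12,-35,80),259.7,208.7),(D,(12,-35,80),256.5,189.5)]
    return np.concatenate([proj(c,wp(p,P))[0]-[u,v] for c,P,u,v in o])
r=least_squares(f,[.51,-.137,-.2,52,112],x_scale=[.01,.01,.1,1,1])
print(r.x); print(r.fun.reshape(-1,2).round(1).tolist())
p=r.x[:3]
print('handle',wp(p,(H[0],H[1],97)),'knob',wp(p,(-22,62,88)),'pivot',wp(p,(12,-35,97)))
print('bar ends px',proj(W,[wp(p,(-44,62,102)),wp(p,(0,62,102)),wp(p,(0,62,73)),wp(p,(-22,62,102))]))
E
python3 fit2.py | tail -8
```

```text
handle [ 0.44000969 -0.19121507  0.097     ] knob [ 0.50429506 -0.07098332  0.088     ] pivot [ 0.51787746 -0.17286815  0.097     ]
[  0.51300798  -0.13371932  -0.21274006  46.60617013 106.63767941]
[[-0.1, 0.1], [0.6, -0.8], [0.1, -0.8], [0.3, -0.0], [-0.2, 0.5], [1.0, 1.1], [-1.1, 0.2], [-1.1, -0.8], [-0.7, -0.9], [-0.9, 1.3], [-0.3, -2.6], [-0.4, -2.4]]
handle [ 0.43933312 -0.18817674  0.097     ] knob [ 0.50459457 -0.06847199  0.088     ] pivot [ 0.51734759 -0.17046395  0.097     ]
bar ends px [[259.83739821 159.7265819 ]
 [259.23020025 201.10495623]
 [259.01437643 192.7548305 ]
 [259.52678636 180.89367127]]
```

Call:
step_arm --targets "1 2 40 0 0 0.013; 1 2 80 0 0 0.013; 1 2 120 0 0 0.013; 1 2 145 0 0 0.013; 1 2 154 0 0 0.013; 1 2 154 0 0 0.013"

```text
time_s: 2.05
eef_pos: [0.5044, -0.0688, 0.0772]
eef_rot: [-0.0, 0.108, 0.994, 0.0]
wrist_force: [-0.4, -0.0, -0.2]
opening: 0.602
```

```bash
python3 - <<'E'
from h import *
o=ctrl.get_obs(); print(o['eef_pos'],o['wrist_force'],o['torque'])
c=snap('wrist','w2.png'); snap('scene','s2.png'); snap('side','d2.png')
E
python3 zoom.py s2 190 150 130 100;python3 zoom.py d2 200 150 130 100
```

```text
[ 0.50440457 -0.06883057  0.07724987] [-0.39810836 -0.03348271 -0.16489506] [-0.00252853  0.02403083  0.02702691]
```

View pics/w2.png

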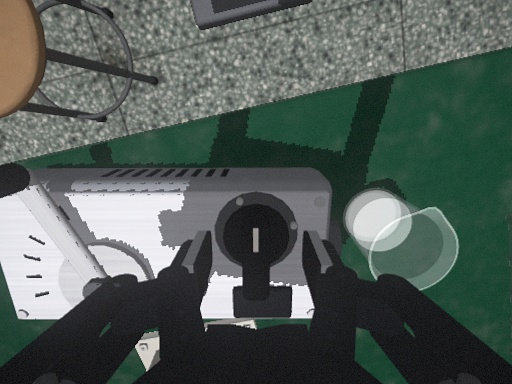

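View pics/s2z.png

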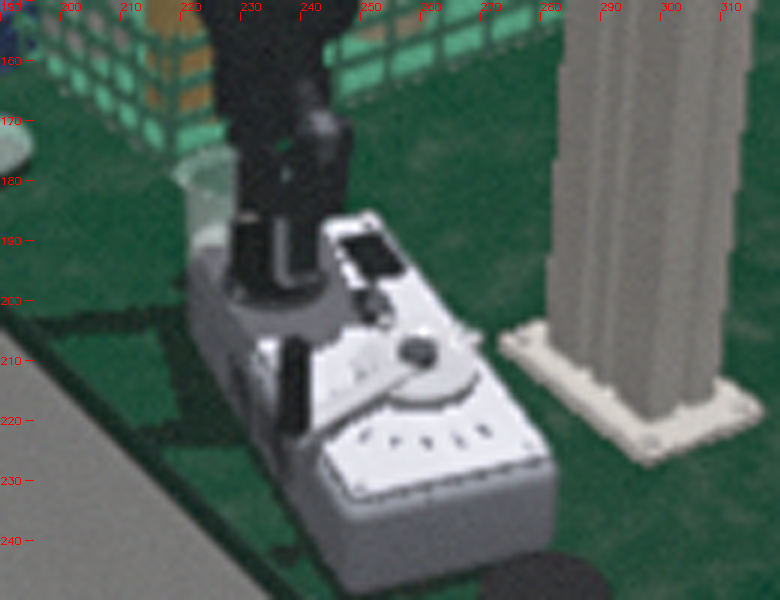

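View pics/d2z.png

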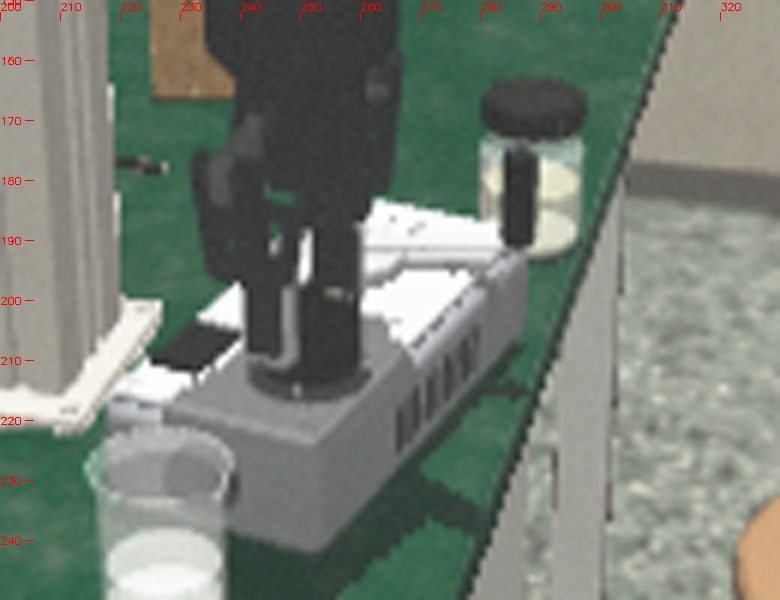

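Fingers straddle the bar: in the wrist view they sit at u≈205 and 310, with the bar at 257. Closing now.

Call:
step_arm --targets "0 0 0 0 0 0; 0 0 0 0 0 0; 0 0 0 0 0 0; 0 0 0 0 0 0" --grip 0

```text
time_s: 2.7
eef_pos: [0.5048, -0.0694, 0.0781]
eef_rot: [0.0, 0.108, 0.994, -0.0]
wrist_force: [-2.1, -2.0, 6.2]
opening: 0.145
```

```bash
python3 - <<'E'
from h import *
o=ctrl.get_obs(); print(o['eef_pos'],o['wrist_force'],o['torque'],o['opening'])
snap('wrist','w3.png')
E
```

```text
[ 0.50476614 -0.06937765  0.07809722] [-2.09739554 -2.03870383  6.1765501 ] [-0.26574738  0.47423544  0.0825272 ] 0.14537277344287347
```

View pics/w3.png

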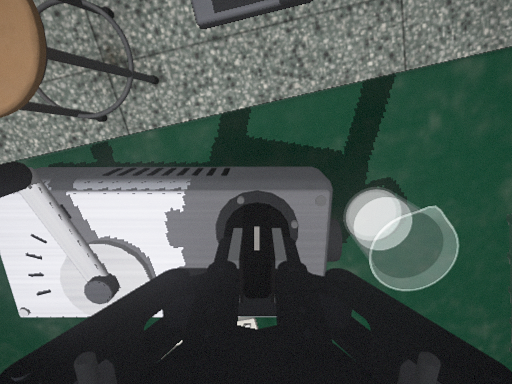

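Call:
step_arm --targets "0 0 -1 0 0 0.15; 0 0 -1 0 0 0.3; 0 0 -1 0 0 0.45; 0 0 -1 0 0 0.6; 0 0 -1 0 0 0.75; 0 0 -1 0 0 0.85; 0 0 -1 0 0 0.85"

```text
time_s: 3.62
eef_pos: [0.5043, -0.07, 0.0782]
eef_rot: [0.0, 0.509, 0.861, -0.001]
wrist_force: [-1.1, -5.7, -1.4]
opening: 0.148
```

```bash
python3 - <<'E'
from h import *
o=ctrl.get_obs(); print(o['eef_pos'],o['wrist_force'],o['torque'],o['opening'],R.from_matrix(rot(o['eef_rot'])).as_euler('zyx'))
snap('wrist','w4.png');snap('scene','s4.png')
E
```

```text
[ 0.50429507 -0.07002883  0.07816978] [-1.09985677 -5.70396246 -1.40235074] [-0.98953336  0.1195751   0.20708627] 0.14793713299696246 [-2.07418336e+00 -2.44498682e-04  3.13948957e+00]
```

View pics/w4.png

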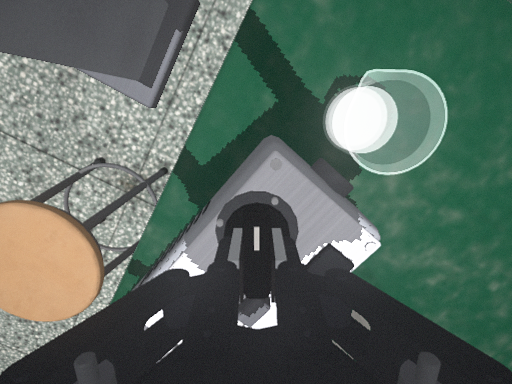

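Call:
step_arm --targets "0 0 0 0 0 0.03; 0 0 0 0 0 0.05; 0 0 0 0 0 0.07; 0 0 0 0 0 0.07"

```text
time_s: 4.22
eef_pos: [0.5042, -0.0701, 0.0782]
eef_rot: [0.0, 0.538, 0.843, -0.001]
wrist_force: [-1.2, -6.2, -1.9]
opening: 0.149
```

```bash
cat > st.py <<'E'
from h import *
o=ctrl.get_obs(); print(o['eef_pos'],o['wrist_force'],o['torque'],o['opening'],R.from_matrix(rot(o['eef_rot'])).as_euler('zyx'))
E
python3 st.py
```

```text
[ 0.50424451 -0.0700965   0.0781795 ] [-1.23105164 -6.15955719 -1.85887031] [-1.04747866  0.14104945  0.70720996] 0.1491123177870954 [-2.00627107e+00 -4.24327683e-04  3.13909239e+00]
```

Call:
step_arm --targets "0 0 0 0 0 0.02; 0 0 0 0 0 0.03; 0 0 0 0 0 0.03"

```text
time_s: 4.6
eef_pos: [0.5042, -0.0701, 0.0782]
eef_rot: [0.001, 0.55, 0.835, -0.001]
wrist_force: [-1.1, -5.8, -1.9]
opening: 0.147
```

```bash
python3 st.py
```

```text
[ 0.50420722 -0.07012822  0.07817698] [-1.09897284 -5.84205002 -1.85217989] [-1.02946851  0.14396162  1.29671078] 0.14658301351040517 [-1.97794234e+00 -5.84784647e-04  3.13863547e+00]
```

Call:
step_arm --targets "0 0 0 0 0 -0.05; 0 0 0 0 0 -0.05; 0 0 0 0 0 -0.05; 0 0 0 0 0 -0.05; 0 0 0 0 0 -0.05" --grip 100

```text
time_s: 5.22
eef_pos: [0.5044, -0.0686, 0.0783]
eef_rot: [-0.0, 0.53, 0.848, 0.0]
wrist_force: [-0.8, -0.4, -0.0]
opening: 1.002
```

```bash
python3 st.py; python3 - <<'E'
from h import *
snap('wrist','w5.png')
E
```

```text
[ 0.5044287  -0.06863058  0.078277  ] [-0.75191864 -0.35319718 -0.00756846] [-0.03134161  0.01505212 -0.00264772] 1.0024093055706844 [-2.02467928e+00 -3.68209318e-05 -3.14139583e+00]
```

View pics/w5.png

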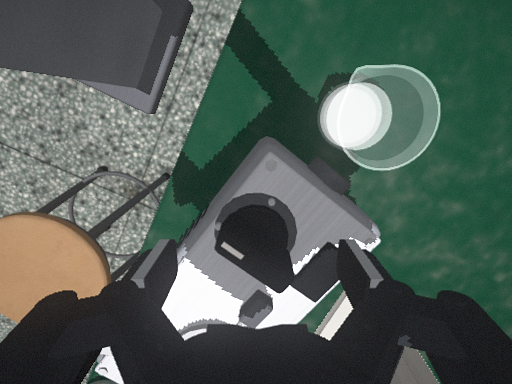

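Torque climbed to 1.3 N m at the stop. After release the knob is back at rest, with its bar along the photometer's x. Lifting clear.

Call:
step_arm --targets "0 0 -50 0 0 0; 0 0 -100 0 0 0; 0 0 -120 0 0 0; 0 0 -120 0 0 0.18; 0 0 -120 0 0 0.36; 0 0 -120 0 0 0.54; 0 0 -120 0 0 0.72; 0 0 -120 0 0 0.9" --grip 60

```text
time_s: 6.28
eef_pos: [0.5044, -0.0687, 0.1983]
eef_rot: [-0.0, 0.848, 0.531, 0.0]
wrist_force: [1.3, 0.0, -0.6]
opening: 0.6
```

```bash
cat > go.py <<'E'
from h import *
import sys
# target TCP x y z, tool-y angle deg -> shift in current tool axes
x,y,z,a=map(float,sys.argv[1:5]); o=ctrl.get_obs(); M=rot(o['eef_rot'])
a=np.radians(a); ty=np.array([np.cos(a),np.sin(a),0]); tz=np.array([0,0,-1.]); T=np.c_[np.cross(ty,tz),ty,tz]
print('pos',o['eef_pos'],'F',o['wrist_force'],'q',o['q'].round(2))
print('shift',(M.T@(np.array([x,y,z])-o['eef_pos'])*1000).round(1),'turn',R.from_matrix(M.T@T).as_rotvec().round(3))
E
python3 go.py .4393 -.1882 .198 -77.2
```

```text
pos [ 0.50436579 -0.06871868  0.19825403] F [ 1.28473634  0.02278049 -0.63528364] q [-0.37  0.07  1.8   0.    1.27  0.08]
shift [-135.9   -6.3    0.2] turn [-0.    -0.     0.895]
```

Call:
step_arm --targets "-30 -1 0 0 0 0.18; -60 -2 0 0 0 0.36; -90 -4 0 0 0 0.54; -120 -5 0 0 0 0.72; -136 -6 0 0 0 0.89; -136 -6 0 0 0 0.89; -136 -6 0 0 0 0.89"

```text
time_s: 7.15
eef_pos: [0.4405, -0.1884, 0.1983]
eef_rot: [-0.0, 0.993, 0.119, 0.0]
wrist_force: [0.4, 1.1, 0.5]
opening: 0.604
```

```bash
python3 go.py .4393 -.1882 .082 -77.2; python3 - <<'E'
from h import *
c=snap('wrist','w6.png');snap('scene','s6.png');snap('side','d6.png')
print(proj(c,[[.4393,-.1882,.119],[.4393,-.1882,.075],[.5173,-.1705,.08]]))
E
python3 zoom.py s6 190 150 130 100
```

```text
pos [ 0.44054386 -0.18844727  0.19825968] F [0.37090965 1.11721998 0.48368131] q [-0.65 -0.    1.88  0.    1.27  0.68]
shift [ -1.2  -0.5 116.3] turn [-0.    -0.     0.015]
[[255.21975977 200.5628882 ]
 [255.43215229 186.31297262]
 [256.48912792 103.2413255 ]]
```

View pics/w6.png

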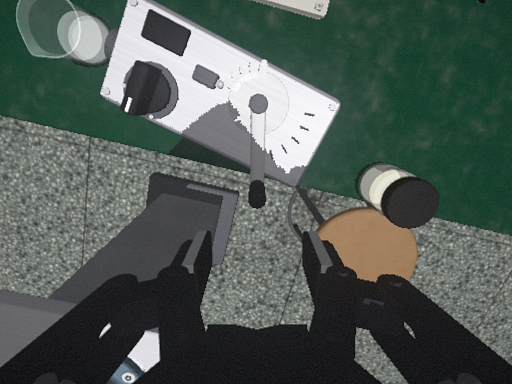

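View pics/s6z.png

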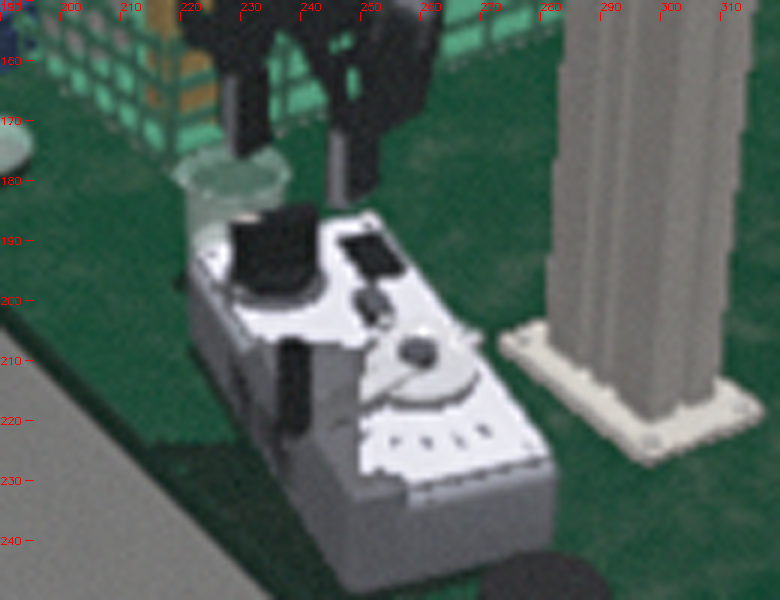

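Handle top is at (257.5,199), about 2 px right of the prediction, so it lies about 1.7 mm along tool +y. Descending with that correction.

Call:
step_arm --targets "0 1.7 40 0 0 0.015; 0 1.7 80 0 0 0.015; 0 1.7 105 0 0 0.015; 0 1.7 116 0 0 0.015; 0 1.7 116 0 0 0.015"

```text
time_s: 7.92
eef_pos: [0.4407, -0.1902, 0.0821]
eef_rot: [-0.0, 0.994, 0.11, -0.0]
wrist_force: [-0.3, 0.5, -0.6]
opening: 0.6
```

```bash
python3 go.py .441 -.190 .082 -77.2; python3 - <<'E'
from h import *
c=snap('wrist','w7.png');snap('scene','s7.png');snap('side','d7.png')
E
python3 zoom.py s7 190 150 130 100
```

```text
pos [ 0.44073956 -0.19019147  0.08205797] F [-0.33808788  0.46286742 -0.63091129] q [-0.66  0.17  1.96  0.    1.02  0.69]
shift [ 0.3 -0.1  0.1] turn [-0.001  0.001 -0.003]
```

View pics/w7.png

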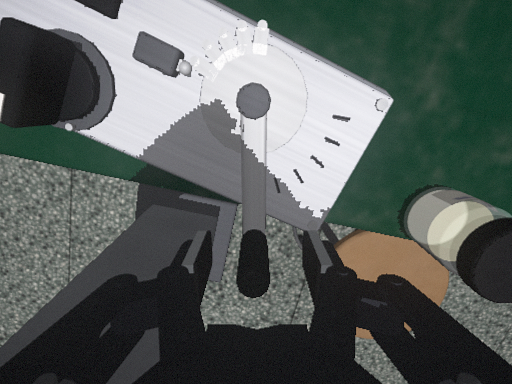

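View pics/s7z.png

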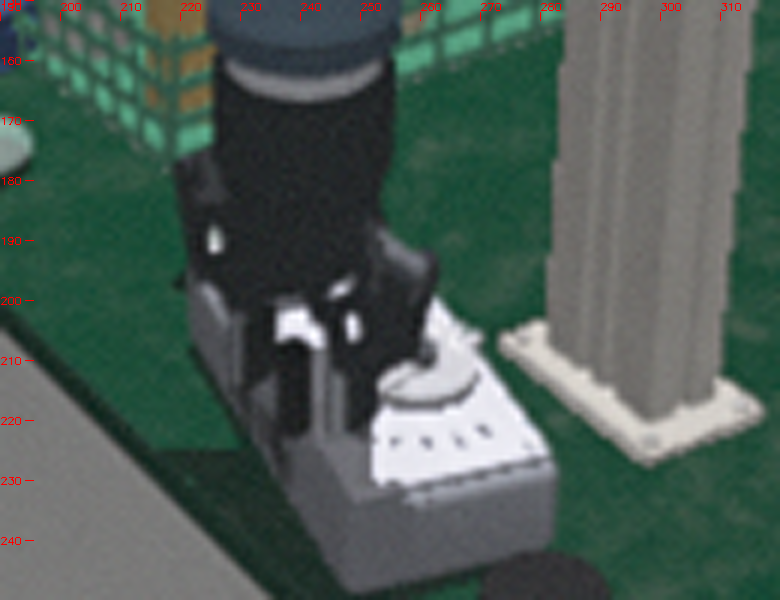

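Call:
step_arm --targets "0 -1.2 0 0 0 0; 0 -1.2 0 0 0 0; 0 -1.2 0 0 0 0; 0 -1.2 0 0 0 0; 0 -1.2 0 0 0 0; 0 -1.2 0 0 0 0" --grip 0

```text
time_s: 8.82
eef_pos: [0.4406, -0.1892, 0.083]
eef_rot: [-0.0, 0.994, 0.11, 0.0]
wrist_force: [-1.7, 3.0, 5.4]
opening: 0.168
```

```bash
python3 go.py .441 -.190 .082 -77.2; python3 - <<'E'
from h import *
c=snap('wrist','w8.png');print(ctrl.get_obs()['opening'],c['xyz'],c['orientation'])
E
python3 zoom.py w8 190 60 160 250
```

```text
pos [ 0.44062757 -0.18919097  0.0829532 ] F [-1.69467968  2.97889544  5.38060232] q [-0.65  0.17  1.96  0.    1.02  0.7 ]
shift [0.2 0.9 1. ] turn [-0.    -0.    -0.004]
0.17116156595584117 [ 0.51480294 -0.17339475  0.22595366] [ 0.77136179 -0.11573774  0.09252906 -0.6189056 ]
```

View pics/w8z.png

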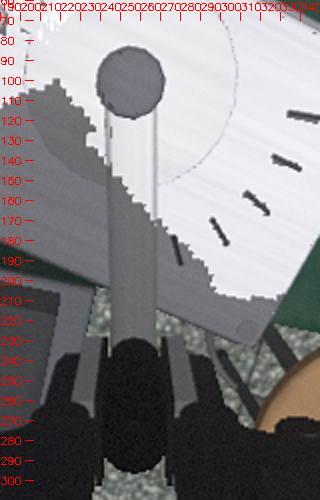

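```bash
python3 - <<'E'
from h import *
c=load('w8.png')
for z in(.078,.084): print(z,ray(c,(255.3,101.5),z))
o=ctrl.get_obs(); t=o['eef_pos']
for P in (ray(c,(255.3,101.5),.08),np.array([.5173,-.1705,0]),np.array([.5177,-.172,0])):
    d=(t-P)[:2]; print(P,np.linalg.norm(d),np.degrees(np.arctan2(d[1],d[0]))%360)
E
```

```text
0.078 [ 0.51716474 -0.17217979  0.078     ]
0.084 [ 0.51706896 -0.17222906  0.084     ]
[ 0.51713281 -0.17219622  0.08      ] 0.07834088948567396 192.54923923281098
[ 0.5173 -0.1705  0.    ] 0.07888925939288154 193.72543765980657
[ 0.5177 -0.172   0.    ] 0.07893719276339967 192.5988078116784
```

Call:
step_arm --targets "0.2 5.5 0 0 0 -0.07; 0.8 11 0 0 0 -0.14; 1.7 16.5 0 0 0 -0.21; 3.1 21.8 0 0 0 -0.28; 3.1 21.8 0 0 0 -0.28; 3.1 21.8 0 0 0 -0.28"

```text
time_s: 9.62
eef_pos: [0.4486, -0.2095, 0.0829]
eef_rot: [-0.0, 0.969, 0.247, 0.0]
wrist_force: [-1.5, 4.1, 5.2]
opening: 0.168
```

```bash
cat > ang.py <<'E'
from h import *
o=ctrl.get_obs(); M=rot(o['eef_rot']); P=np.array([.44063,-.18919])+.0792*np.array([np.cos(np.radians(12.65)),np.sin(np.radians(12.65))])
d=o['eef_pos'][:2]-P; r=np.linalg.norm(d); a=np.degrees(np.arctan2(d[1],d[0]))%360
print('theta',np.radians(a-192.65),'r',r,'z',o['eef_pos'][2],'F tool',M.T@o['wrist_force'],'toolx ang',np.degrees(np.arctan2(M[1,0],M[0,0])),'open',o['opening'],'t',o['time_s'])
t=np.array([d[1],-d[0]])/r; print('Ftan(ccw+)',-(t@o['wrist_force'][:2]),'Frad',d@o['wrist_force'][:2]/r, o['torque'])
E
python3 ang.py
```

```text
theta 0.27720414854474146 r 0.07892859723080996 z 0.08291693666092272 F tool [ 0.68535081 -4.31425989 -5.20132961] toolx ang 28.584744349939932 open 0.16838044510491723 t 9.625
Ftan(ccw+) -4.3129719851007255 Frad -0.6772623454452215 [ 0.69434502  0.11517764 -0.03879243]
```

Call:
step_arm --targets "0.2 5.5 0 0 0 -0.07; 0.8 11 0 0 0 -0.14; 1.7 16.5 0 0 0 -0.21; 3.1 21.8 0 0 0 -0.28; 3.1 21.8 0 0 0 -0.28; 3.1 21.8 0 0 0 -0.28"

```text
time_s: 10.38
eef_pos: [0.4617, -0.2268, 0.0829]
eef_rot: [-0.001, 0.925, 0.38, 0.0]
wrist_force: [0.1, 5.2, 7.8]
opening: 0.169
```

```bash
python3 ang.py
```

```text
theta 0.5533334540052101 r 0.07856670348568813 z 0.08290624222900814 F tool [ 3.74820226 -3.67815424 -7.81478602] toolx ang 44.63261562208697 open 0.1685354931194179 t 10.375
Ftan(ccw+) -3.6909287811899825 Frad -3.720552030187209 [ 0.8576618   0.09985232 -0.06574995]
```

Call:
step_arm --targets "0.1 2.8 0 0 0 -0.035; 0.2 5.5 0 0 0 -0.07; 0.2 5.5 0 0 0 -0.07"

```text
time_s: 10.75
eef_pos: [0.4655, -0.2303, 0.0829]
eef_rot: [-0.001, 0.911, 0.412, 0.0]
wrist_force: [-2.3, 7.9, 9.2]
opening: 0.17
```

```bash
python3 ang.py
```

```text
theta 0.6185002109280936 r 0.07850743950688506 z 0.08285025687013296 F tool [ 4.42534324 -6.90431368 -9.17250009] toolx ang 48.664517970390314 open 0.16975169264214574 t 10.75
Ftan(ccw+) -6.934286995540502 Frad -4.3439507740047985 [ 0.98647136  0.28051227 -0.08167887]
```

Call:
step_arm --targets "0.2 2.8 0 0 0 -0.035; 0.3 5.5 0 0 0 -0.07; 0.3 5.5 0 0 0 -0.07"

```text
time_s: 11.12
eef_pos: [0.4699, -0.2338, 0.0829]
eef_rot: [-0.001, 0.896, 0.444, 0.0]
wrist_force: [-1.1, 6.4, 8.3]
opening: 0.173
```

```bash
python3 ang.py
```

```text
theta 0.6910656968813739 r 0.078415259675371 z 0.08286378085911655 F tool [ 4.41775661 -4.76081689 -8.26806792] toolx ang 52.68004423621696 open 0.17290602628900426 t 11.125
Ftan(ccw+) -4.785162926104456 Frad -4.3710559011306005 [ 1.01560123  0.11936568 -0.05193858]
```

Call:
step_arm --targets "0.2 2.8 0 0 0 -0.035; 0.3 5.5 0 0 0 -0.07; 0.3 5.5 0 0 0 -0.07"

```text
time_s: 11.5
eef_pos: [0.4746, -0.237, 0.0829]
eef_rot: [-0.001, 0.88, 0.475, 0.0]
wrist_force: [-0.9, 5.4, 7.6]
opening: 0.17
```

```bash
python3 ang.py
```

```text
theta 0.7633691455865015 r 0.07826951477363026 z 0.08287172220330456 F tool [ 4.04522821 -3.74153914 -7.54524252] toolx ang 56.697015514824635 open 0.16993376876655808 t 11.5
Ftan(ccw+) -3.7585241099966042 Frad -4.015399715010687 [ 0.75426789  0.10226344 -0.00756948]
```

Call:
step_arm --targets "0.2 2.8 0 0 0 -0.035; 0.3 5.7 0 0 0 -0.073; 0.3 5.7 0 0 0 -0.073; 0.3 5.7 0 0 0 -0.073"

```text
time_s: 12.0
eef_pos: [0.4792, -0.2397, 0.0829]
eef_rot: [-0.001, 0.862, 0.506, 0.0]
wrist_force: [-3.2, 6.5, 7.0]
opening: 0.172
```

```bash
python3 ang.py;python3 - <<'E'
from h import *
c=snap('wrist','w9.png');snap('scene','s9.png');snap('side','d9.png')
E
python3 zoom.py s9 190 150 130 130; python3 zoom.py w9 150 60 200 250
```

```text
theta 0.8318344152837048 r 0.07812714821967548 z 0.08288281852342962 F tool [ 4.1019679  -5.94254538 -6.99180189] toolx ang 60.85292093303237 open 0.17179769214410848 t 12.0
Ftan(ccw+) -5.972883848344639 Frad -4.036453421970707 [ 0.88302834  0.24778606 -0.10083098]
```

View pics/w9.png

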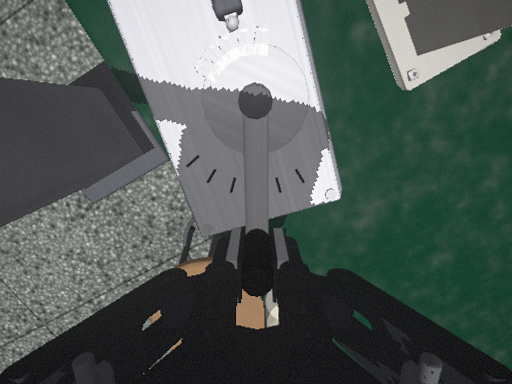

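View pics/s9z.png

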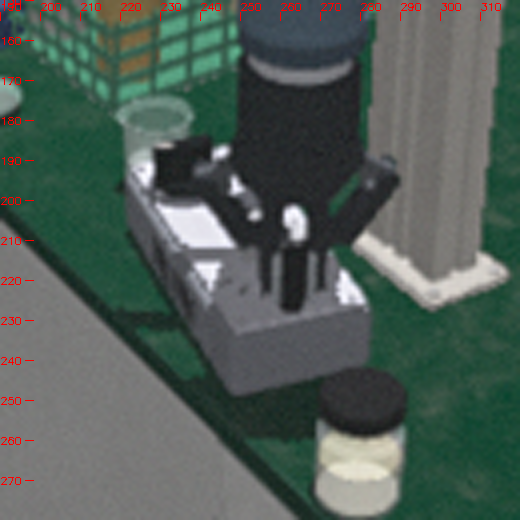

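View pics/d9.png

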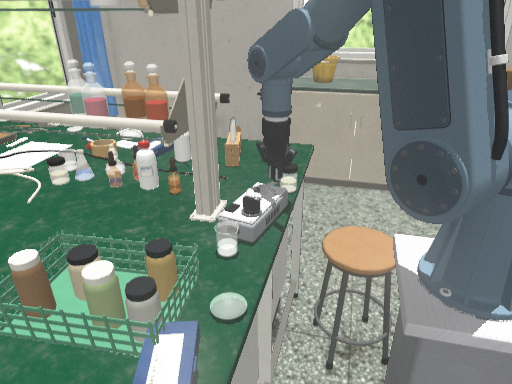

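Call:
step_arm --targets "0 0 0 0 0 0; 0 0 0 0 0 0; 0 0 0 0 0 0; 0 0 0 0 0 0"

```text
time_s: 12.65
eef_pos: [0.4792, -0.2397, 0.0829]
eef_rot: [-0.001, 0.862, 0.506, 0.0]
wrist_force: [-1.6, 6.3, 7.3]
opening: 0.171
```

```bash
python3 ang.py && python3 -c "
from bench import ticket; print(ticket.hand_in())"
```

```text
theta 0.831741245973084 r 0.07812153029092947 z 0.08287567516753017 F tool [ 4.7227064  -4.41321483 -7.28918899] toolx ang 60.848201449544334 open 0.1711256885426455 t 12.65
Ftan(ccw+) -4.449721657849799 Frad -4.670783743491361 [ 0.90420206  0.25127026 -0.02471284]
the job is handed in; nothing more can be done
None
```

I took the reading and handed the job in at 12.65 s. The knob went to its stop and sprang back, and the gripper is still holding the lever at the third click.

- **Knob:** I twisted it clockwise until the torque jumped from about 0.2 to 1.3 N m at the hard stop. After release, the wrist picture showed its bar back in the rest direction.
- **Lever:** I swung it counter-clockwise by its handle. I worked out the angle from the arm's position as 0.832 rad, against 0.84 for the third click. The last wrist picture agrees: the bar lies over the third click's tick mark, with the fourth and fifth ticks still beyond it. The arm was steady over the last half second, resisting about 4–6 N, which is what the return spring should give.
- **Bystanders:** I never came near the beaker, jar or watch glass. They look unmoved in the last pictures, but I did not measure their positions.
- **Small disagreement:** the held radius came out about 1 mm shorter than at the start of the swing. There is a steady side force of 4–5 N and an upward force of about 7 N on the wrist, far below the 40 N and 120 N limits.

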